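Slide a counting chamber out over the edge of the slide warmer

TASK

The blood-cell counting chamber has dried on the slide warmer and a colleague wants to take it by its long sides. Push the warmer's front lip outwards, towards the robot, so that it drops open; then push the counting chamber along its lane until about 2 cm of it sticks out over the front edge of the deck, still lying flat on the deck. Only touch and push, gently: do not pick up or lift either plate, and leave the three-ring plate in the other lane and the things on the worktop where they are.

Things in the scene. Friction and masses are not known exactly. Their poses are not given: they have to be found in the camera images.
- warmer: Slide warmer: a beige box fixed to the worktop with a flat black deck, 150 mm long (its x axis) and 100 mm wide (y); origin at the centre of its underside, z up. Deck top 65 mm above the origin, front edge (nearest the robot) at x = -75 mm, rear edge at x = +75 mm. Two lanes run along x, centred at y = +24 and -24 mm; in each lies a plate, 10 to 28 mm behind the front edge.
- deck_edge (a point): Middle of the top front edge of the deck (warmer x = -75, y = 0, z = 65 mm). From here back to x = -19 mm aluminium guides 4.5 mm high stand between and beside the lanes (10 mm wide between, lanes 37.5 mm wide); behind that the deck is bare.
- lip (a joint): Aluminium front lip, 88 mm wide, 2.5 mm thick, closing both lanes: a flap hinged along the deck's front edge (axis at warmer x = -79.5, z = 60 mm). About 0 = upright, standing 20 mm above the deck; it turns towards the robot and down to 2.6 rad = hanging open below the deck. Light friction hinge: pushed past about 0.7 rad it falls open by itself and stays; under 1 N moves it.
- lip_top (a point): Middle of the rolled top edge (5 mm thick) of the front lip; with the lip upright it is at warmer x = -79.5, y = 0, z = 85 mm. Pushed level towards the robot from its rear side at 10 to 15 mm above the deck, well over the 5 mm high plates, it moves about 15 to 20 mm before the lip falls open.
- chamber: The counting chamber, a loose glass plate 76 x 35 x 5 mm (about 33 g) with H-shaped troughs and two mirrored platforms across its middle; origin at the centre of its underside, x along its length and the lane, z up. It lies on the deck in either lane. With its centre at x = -57 mm in the warmer's frame 20 mm overhang; past 38 mm it tips off.
- ring_plate: Three-ring plate, a loose glass plate of the same size (76 x 35 x 5 mm) with three round white rings in a row on its top; lies in the other lane; origin at the centre of its underside. To be left alone.
- vial: Capillary vial with a screw cap, upright, 21 mm in diameter and 90 mm high, on the worktop; origin at the centre of its underside. Bystander.
- cup: Lidded sample cup, upright, 51 mm in diameter and 63 mm high, on the worktop; origin at the centre of its underside. Bystander.
- slide_box: Carton of slides, 31 x 80 x 30 mm, lying on the worktop; origin at the centre of its underside. Bystander.
- tip_carton: Small upright carton, 41 x 55 x 60 mm, on the worktop behind the warmer; origin at the centre of its underside. Bystander.

How it is judged:
On the way, in this order (a step that is already met when the one before it is completed fails the run):
1. the front lip has dropped open with the chamber still wholly on the deck (value of joint lip above 1.6 rad and x of chamber in the frame of warmer above -0.04 m), for 0.2 s.
2. the chamber overhangs the front edge by 12 to 28 mm (x of chamber in the frame of warmer between -0.065 and -0.049 m), for 0.2 s.
At the end, for the whole second after the job is handed in: The lip hangs open (joint over 1.6 rad); the counting chamber rests flat on the deck in its lane, square to within 0.12 rad, with 12 to 28 mm of it beyond the deck's front edge (centre 49 to 65 mm ahead of the warmer's centre); the ring plate is within 6 mm of its start (all of step 2 and value of joint lip above 1.6 rad and z of chamber in the frame of warmer between 0.063 and 0.067 m and angle between chamber's own z axis and vertical below 0.05 rad and angle between the x axis of chamber and the x axis of warmer, either way round below 0.12 rad and linear speed of chamber below 0.01 m/s and distance of ring_plate from where it was at the start of the episode below 0.006 m); the robot touches nothing.
It fails at once if the chamber was lifted off the deck (z of chamber in the frame of warmer above 0.071 m).
It fails at once if the chamber tipped or fell off the deck (z of chamber in the frame of warmer below 0.058 m or angle between chamber's own z axis and vertical above 0.2 rad).
It fails at once if the glass chamber was pressed with more than 15 N (contact force between the fingers and chamber above 15 N).
It fails at once if the ring plate was moved or lifted (distance of ring_plate from where it was at the start of the episode above 0.008 m).
It fails at once if a bystander was displaced (distance of any of vial, cup, slide_box, tip_carton from where it was at the start of the episode above 0.02 m).
It also fails if it takes over 38 s, if anything falls off the work surface, if the arm or the gripper's body presses on something with over 40 N, if the wrist force passes 120 N, or if a joint passes its speed limit or range.

ROBOT

A 6-joint arm with a two-finger parallel gripper is mounted at the origin on a cart in front of the work surface, level with it; the furniture and walls round the work are solid. World frame = base frame: x ahead of the robot, y to its left, z up, the work surface at z = 0. Lengths are in m, angles in rad, forces in N, time in s.
With the tool pointing down it reaches from about 0.3 to 0.875 m from the base axis. Payload 6.4 kg.
Tool frame: the origin (TCP) lies at the very end of the fingers, on their centre line; the grasp point (between the pads) lies r.tcp_to_grasp behind it (r.tcp_to_grasp is the distance from the TCP to the grasp point, in m); z points along the fingers, y is the line along which they close (so a half turn about z gives the same grasp; the last joint's range is limited). The gripper opens to 88 mm and grips with 3 to 60 N. Pads are 18 mm wide; open, the fingers measure 123 mm over their backs; the gripper's body (75 mm by 187 mm) begins 45 mm behind the grasp point.
Start: joints at [0.988, 0.181, 1.607, -0, 1.354, -0.206], TCP at [0.212, 0.535, 0.239] pointing down, gripper open.
Joint ranges: [-2.99, 2.99], [-0.89, 2.07], [0.3, 2.58], [-1.14, 4.28], [0, 2.63], [-3.12, 3.12]. Speed limits (rad/s): [2.57, 2.57, 3.01, 3.14, 3.14, 3.14].

INTERFACE

Orientations are given as a rotation vector (axis times angle).
In Python, from station import r gives the robot as it stands. The module is installed in compiled form; this text tells all that it offers.
- The arm moves only by the tool arm_command, never from a script. Its argument "targets" is a list of rows, each a list of 3 entries, a list of its own where there are three numbers: the turn, a rotation vector about the world's x, y, z in rad, then the shift along the world's x, y, z in cm, then the closure, from 0 (fully open) to 1 (shut). In form: [[[wx, wy, wz], [dx, dy, dz], fingers], ...]. A call has 1 to 20 rows; each row is the pose to reach, as a shift and turn from the pose commanded when the call began; what a row does not reach only later rows make up. A row lasts 1/8 s, in which the tool goes at most 62.5 mm and 10.7 degrees, less where a joint would pass 70% of its speed; a pose out of reach is approached as far as the arm can. A call with a gripper value outside its range is refused whole. The fingers move at their own pace and stop on an object; "grip_force" is the grip in N (left out, the last holds). Time passes only in rows, so rows that repeat a pose let the fingers close. It gives the time, the measured TCP pose, the force, the opening and the grip force at its end, in the units of the state.
- r.get_state(): the state, without advancing time (a new reading comes with each control period).
- r.read_camera(name): name is "side" or "top" or "wrist"; returns a dict with "frame" (480x640x3 uint8, blue, green, red), "depth" (480x640 float32, m along the optical axis (not along the pixel's ray), 0 where there is no reading), "K" (3x3 intrinsics, pixels), "camera_from_world" (4x4, takes a point from world to camera coordinates). Camera axes: x right, y up, looking along -z (the intrinsics and any distortion apply to the point x, -y, -z); pixel columns grow to the right and rows downward; lengths in m; the calibration is good to about 2 mm. A picture is of the moment at which its call begins.
- r.sign_off(): hands the job in; it is judged then, once.
The state is a dict: "time_s": time; "joint_pos": joint angles; "joint_vel": joint speeds; "joint_efforts": joint torques, N m; "eef_pos": TCP position; "tool_rot": TCP orientation; "wrist_force": force on the tool from outside, world axes, zero at the start; "ft_torque": the same for the moment, N m; "grip_width": opening from 0.0 (shut) to 1.0 (fully open); "gripper_force": force on a finger pad.
Only numpy, scipy, OpenCV 4.12 (cv2) and the standard library are available. Lean on these libraries where they do the work, as an engineer would, in place of code of your own. Each camera call takes 0.05 s, during which the arm holds its last target. There are 200 camera calls.

## Working session

There is one attempt and no reset: what is moved stays moved. The work goes in short steps, Python scripts to look and compute and a tool call to move; the robot and the scene stay as the last step left them, time stands still between calls to the robot, and variables do not carry over. Pictures are saved under pics/ and viewed, at most 10 in all, crops included, and the job is handed in when it is done.

Besides the shell and the picture viewer there is one more tool, called after "Request:" in YAML: its name, and indented under it one key for each argument. arm_command: Moves the arm, as the interface text tells. Its arguments: {"type":"object","properties":{"targets":{"type":"array","items":{"type":"array"}},"grip_force":{"type":"number"}},"required":["targets"]}

```bash
mkdir -p pics
cat > h.py <<'E'
import numpy as np, cv2
from station import r
def snap(n,f):
    c=r.read_camera(n); cv2.imwrite(f'pics/{f}.png',c['frame']); np.savez(f'{f}.npz',**c); return c
def w(f,u,v,z=None):
    c=np.load(f+'.npz'); K=c['K']; T=np.linalg.inv(c['camera_from_world'])
    d=np.array([(u-K[0,2])/K[0,0],-(v-K[1,2])/K[1,1],-1.])
    D=T[:3,:3]@d; o=T[:3,3]
    s=c['depth'][int(v),int(u)] if z is None else (z-o[2])/D[2]
    return o+s*D
E
python3 - <<'E'
from h import *
c=snap('top','top1'); snap('side','side1'); print(r.get_state(), r.tcp_to_grasp, c.keys())
E
```

```text
{'time_s': 0.1, 'joint_pos': array([ 9.87688385e-01,  1.81480522e-01,  1.60787218e+00, -4.53109900e-06,
        1.35378826e+00, -2.06351164e-01]), 'joint_vel': array([ 0.00139975, -0.0011996 , -0.00185841, -0.00068838, -0.0017398 ,
       -0.0002473 ]), 'joint_efforts': array([ 1.85508914e-03, -4.34825170e+01, -3.42690074e+01,  7.04021333e-02,
        3.41019791e-02, -2.44858495e-05]), 'eef_pos': array([0.21129729, 0.53426984, 0.23790979]), 'tool_rot': array([-5.88201777e-01, -3.08543399e+00,  2.24730943e-03]), 'wrist_force': array([-0.23750198,  0.40286462,  0.1934712 ]), 'ft_torque': array([0.031008  , 0.00367587, 0.03813878]), 'gripper_force': 0.0, 'grip_width': 0.9976283172714402} 0.0187 dict_keys(['frame', 'depth', 'K', 'camera_from_world'])
```

View pics/top1.png

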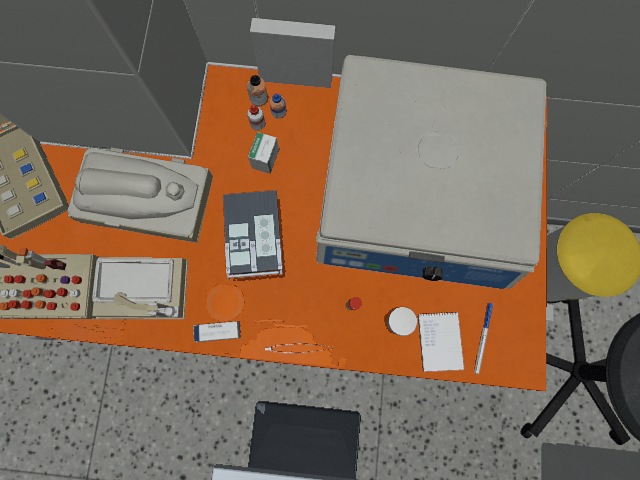

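View pics/side1.png

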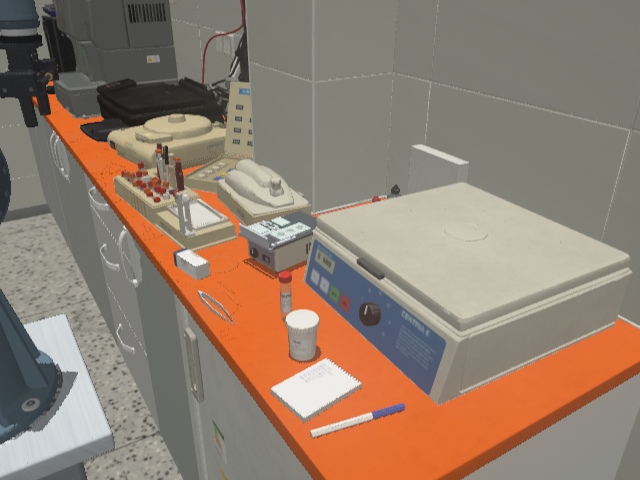

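The top view shows the warmer around (252,235) with its front lip near row 275. The chamber is in the left lane at about (240,246) and the ring plate in the right lane at about (266,235). A centrifuge stands close on the right. I'll enlarge this for the corners.

Run:
```python
from h import *
i=cv2.imread('pics/top1.png')[180:290,210:330]; cv2.imwrite('pics/c1.png',cv2.resize(i,None,fx=5,fy=5,interpolation=cv2.INTER_CUBIC))
for u,v in [(240,200),(252,250),(240,235),(266,235),(255,274),(320,240),(330,180),(322,262),(220,300)]: print(u,v,w('top1',u,v).round(4))
```

```text
240 200 [0.625  0.166  0.0663]
252 250 [0.5331 0.1309 0.0711]
240 235 [0.5583 0.1562 0.0707]
266 235 [0.5629 0.1092 0.0723]
255 274 [0.4886 0.1179 0.0861]
320 240 [0.5544 0.0109 0.1162]
330 180 [0.6542 0.0043 0.1431]
322 262 [0.533  0.0036 0.0201]
220 300 [ 4.434e-01  1.893e-01 -2.000e-04]
```

View pics/c1.png

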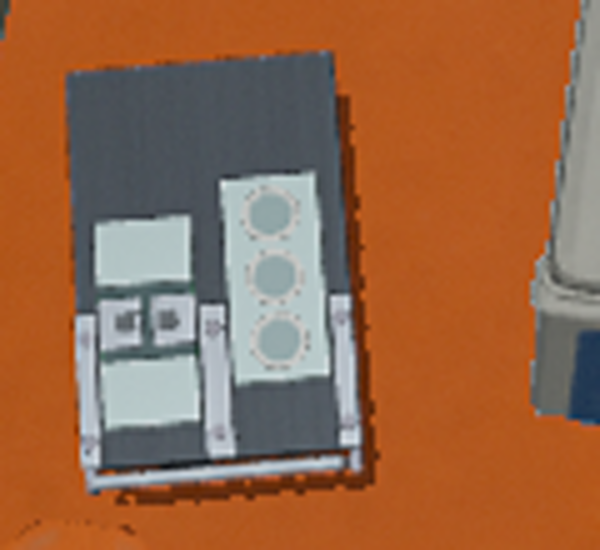

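The enlarged crop shows these positions:
- Deck rear corners at (67,73) and (331,52).
- Lip top from (90,482) to (358,462).
- Chamber rear edge from (95,222) to (190,214), front edge from (104,427) to (200,418).

```bash
cat > m.py <<'E'
from h import *
from scipy.spatial.transform import Rotation as R
p=lambda u,v,z:w('top1',210+(u+.5)/5-.5,180+(v+.5)/5-.5,z)[:2]
rl,rr=p(67,73,.065),p(331,52,.065); ll,lr=p(90,482,.085),p(358,462,.085)
ch=[p(*a,.07) for a in[(95,222),(190,214),(104,427),(200,418)]]
ax=(rl+rr)/2-(ll+lr)/2
yaw=[np.arctan2(*a[::-1]) for a in (ax,(ch[0]+ch[1]-ch[2]-ch[3]))]+[np.arctan2(-(a[0]),a[1]) for a in(rl-rr,ll-lr)]
print('yaws',yaw,'len',np.linalg.norm(ax),np.linalg.norm(rl-rr),np.linalg.norm(ll-lr))
y=np.mean(yaw); ex=np.array([np.cos(y),np.sin(y)]);ey=np.array([-ex[1],ex[0]])
O=((rl+rr)/2-.075*ex+(ll+lr)/2+.0795*ex)/2
print('yaw',y,'O',O,(rl+rr)/2-.075*ex,(ll+lr)/2+.0795*ex)
for c in ch: print('ch',(c-O)@ex,(c-O)@ey)
s=r.get_state(); Rt=R.from_rotvec(s['tool_rot']); print('tool y',Rt.as_matrix()[:,1], s['eef_pos'])
ty=Rt.as_matrix()[:,1]; print('turn',(np.arctan2(ey[1],ey[0])-np.arctan2(ty[1],ty[0])))
for q in[(-.052,.024),(.03,.024),(-.019,.024)]: print(q,O+q[0]*ex+q[1]*ey)
E
python3 m.py
```

```text
yaws [np.float64(0.20454934368422498), np.float64(0.1823599844498495), np.float64(0.1877392220476328), np.float64(0.179267988870008)] len 0.15691554026527782 0.0981912063283786 0.09380188348851426
yaw 0.18847913476292882 O [0.56772377 0.13541291] [0.56866398 0.13687575] [0.56678357 0.13395006]
ch 0.017089977238613465 0.041883497850566054
ch 0.01718475599056511 0.007264221919900438
ch -0.05862907751985452 0.042217360400328134
ch -0.05826689302315585 0.007855407175313326
tool y [ 0.3679051   0.92986211 -0.00151637] [0.21129729 0.53426984 0.23790979]
turn 0.5652346954597653
(-0.052, 0.024) [0.51214791 0.14924489]
(0.03, 0.024) [0.59269572 0.16460883]
(-0.019, 0.024) [0.54456349 0.15542794]
```

Request:
arm_command:
  targets:
    - [[0,0,0.14],[6,-5,0],1]
    - [[0,0,0.28],[11,-10,0],1]
    - [[0,0,0.42],[16,-15,0],1]
    - [[0,0,0.56],[20,-20,0],1]
    - [[0,0,0.56],[23,-25,0],1]
    - [[0,0,0.56],[26,-30,0],1]
    - [[0,0,0.56],[28.5,-34.5,-1],1]
    - [[0,0,0.56],[30.5,-38.4,-4],1]
    - [[0,0,0.56],[30.5,-38.4,-8],1]
    - [[0,0,0.56],[30.5,-38.4,-10],1]
    - [[0,0,0.56],[30.5,-38.4,-10],1]
    - [[0,0,0.56],[30.5,-38.4,-10],1]
    - [[0,0,0.56],[30.5,-38.4,-10],1]
  grip_force: 10

```text
time_s: 1.72
eef_pos: [0.5174, 0.151, 0.1401]
tool_rot: [-0.288, 3.126, -0.0]
wrist_force: [1.1, -0.2, -0.5]
grip_width: 0.009
gripper_force: 0.0
```

Run:
```python
from h import *
from scipy.spatial.transform import Rotation as R
snap('wrist','wr1'); snap('side','side2'); s=r.get_state(); print(s['time_s'],s['eef_pos'],R.from_rotvec(s['tool_rot']).as_matrix().round(3),s['grip_width'])
a=cv2.imread('pics/side2.png')[170:300,210:340]; a=cv2.resize(a,(480,480),interpolation=2); b=cv2.imread('pics/wr1.png')
cv2.imwrite('pics/c2.png',np.hstack([cv2.resize(a,(360,360)),cv2.resize(b,(440,360))]))
```

```text
1.825 [0.51718676 0.15098726 0.13984303] [[-0.983 -0.183  0.002]
 [-0.183  0.983  0.   ]
 [-0.002 -0.    -1.   ]] 0.006750362446979234
```

View pics/c2.png

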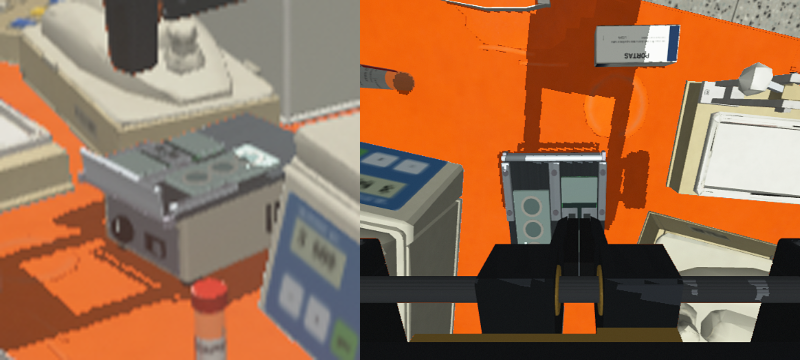

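The left panel shows the lip upright and the gripper above the warmer. The right panel (wrist) shows the shut fingers at about (580,215), over the chamber lane behind the lip at row 157. Next I lower the fingers and push the lip.

Request:
arm_command:
  targets:
    - [[0,0,0],[0,0,-3],1]
    - [[0,0,0],[0,0,-5],1]
    - [[0,0,0],[0,0,-6.2],1]
    - [[0,0,0],[0,0,-6.2],1]
    - [[0,0,0],[-0.6,-0.1,-6.2],1]
    - [[0,0,0],[-1.2,-0.2,-6.2],1]
    - [[0,0,0],[-1.8,-0.3,-6.2],1]
    - [[0,0,0],[-2.4,-0.4,-6.2],1]
    - [[0,0,0],[-3.0,-0.5,-6.2],1]
    - [[0,0,0],[-3.6,-0.7,-6.2],1]
    - [[0,0,0],[-4.2,-0.8,-6.2],1]
    - [[0,0,0],[-4.8,-0.9,-6.2],1]
    - [[0,0,0],[-4.8,-0.9,-6.2],1]
    - [[0,0,0],[-4.8,-0.9,-6.2],1]

```text
time_s: 3.58
eef_pos: [0.4688, 0.1417, 0.0768]
tool_rot: [-0.287, 3.128, 0.0]
wrist_force: [0.2, -0.3, 0.1]
grip_width: 0.006
gripper_force: 0.0
```

Run:
```python
from h import *
snap('wrist','wr2'); snap('side','side3'); print(r.get_state()['eef_pos'],r.get_state()['wrist_force'])
a=cv2.imread('pics/side3.png')[170:300,210:340]; b=cv2.imread('pics/wr2.png')
cv2.imwrite('pics/c3.png',np.hstack([cv2.resize(a,(360,360),interpolation=2),cv2.resize(b,(440,360))]))
```

```text
[0.46882001 0.14170636 0.07678107] [-0.73233898  0.43228884 -0.74490544]
```

View pics/c3.png

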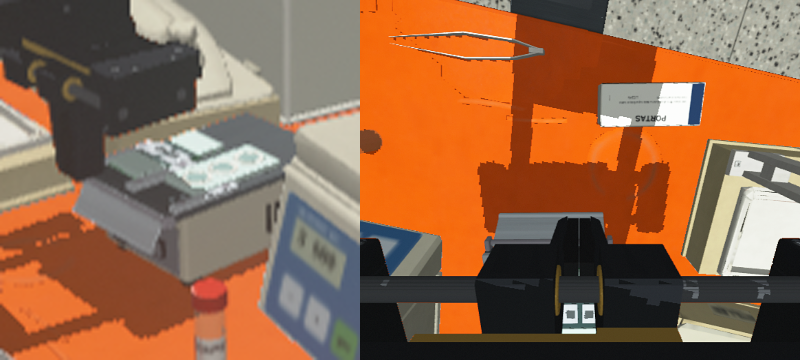

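The left panel shows the lip tilted down in front of the deck, and the plates unmoved. Next I lift and go behind the chamber.

Request:
arm_command:
  targets:
    - [[0,0,0],[0,0,2],1]
    - [[0,0,0],[0,0,5],1]
    - [[0,0,0],[4,0.8,5],1]
    - [[0,0,0],[9,1.7,5],1]
    - [[0,0,0],[13.4,2.5,5],1]
    - [[0,0,0],[13.4,2.5,5],1]
    - [[0,0,0],[13.4,2.5,5],1]

```text
time_s: 4.55
eef_pos: [0.6015, 0.1666, 0.1259]
tool_rot: [0.287, -3.126, 0.0]
wrist_force: [0.1, -0.0, 0.3]
grip_width: 0.005
gripper_force: 0.0
```

Run:
```python
from h import *
snap('wrist','wr3'); snap('side','side4'); print(r.get_state()['eef_pos'])
a=cv2.imread('pics/side4.png')[190:290,220:320]; b=cv2.imread('pics/wr3.png')
cv2.imwrite('pics/c4.png',np.hstack([cv2.resize(a,(360,360),interpolation=2),cv2.resize(b,(440,360))]))
```

```text
[0.60126606 0.16663264 0.12644414]
```

View pics/c4.png

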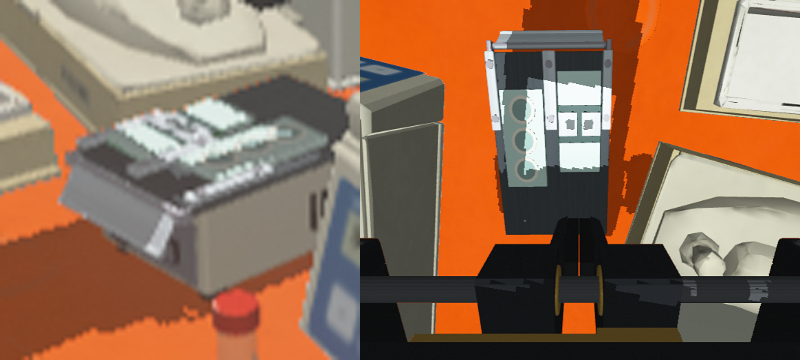

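The left panel shows the lip hanging well open. In the right panel the chamber spans columns 558–602 and rows 71–171, the deck's front edge is near row 50, and the fingers are behind the chamber and in line with it.

Run:
```python
from h import *
y=.185; O=np.array([.5677,.1354]); ex=np.array([np.cos(y),np.sin(y)]);ey=np.array([-ex[1],ex[0]])
for n,x,v,z in[('rl',602,172,.07),('rr',558,171,.07),('fl',602,71,.07),('fr',558,71,.07),('edge',553,51,.065),('deck rear L',607,233,.065),('deck rear R',506,233,.065)]:
    q=w('wr3',(x-360)*640/440,v*480/360,z)[:2]; print(n,q.round(4),((q-O)@ex).round(4),((q-O)@ey).round(4))
s=r.get_state()['eef_pos'][:2]; print('tcp',(s-O)@ex,(s-O)@ey)
```

```text
rl [0.5741 0.184 ] 0.0152 0.0465
rr [0.5803 0.1457] 0.0143 0.0078
fl [0.5004 0.168 ] -0.0601 0.0444
fr [0.5067 0.1341] -0.0602 0.01
edge [0.4939 0.1277] -0.0739 0.006
deck rear L [0.6301 0.2016] 0.0735 0.0536
deck rear R [0.6481 0.1045] 0.0733 -0.0451
tcp 0.03873843484264016 0.024525335336751254
```

Request:
arm_command:
  targets:
    - [[0,0,0],[0,0,-3],1]
    - [[0,0,0],[0,0,-5],1]
    - [[0,0,0],[0,0,-5.6],1]
    - [[0,0,0],[0,0,-5.9],1]
    - [[0,0,0],[0,0,-5.9],1]
    - [[0,0,0],[0,0,-5.9],1]

```text
time_s: 5.4
eef_pos: [0.6031, 0.1667, 0.0685]
tool_rot: [-0.287, 3.127, -0.0]
wrist_force: [-0.7, -0.4, -0.8]
grip_width: 0.005
gripper_force: 0.0
```

Request:
arm_command:
  targets:
    - [[0,0,0],[0,0,-0.1],1]
    - [[0,0,0],[-0.5,-0.1,-0.1],1]
    - [[0,0,0],[-0.9,-0.17,-0.1],1]
    - [[0,0,0],[-1.2,-0.22,-0.1],1]
    - [[0,0,0],[-1.5,-0.28,-0.1],1]
    - [[0,0,0],[-1.8,-0.34,-0.1],1]
    - [[0,0,0],[-2.1,-0.39,-0.1],1]
    - [[0,0,0],[-2.4,-0.45,-0.1],1]
    - [[0,0,0],[-2.7,-0.5,-0.1],1]
    - [[0,0,0],[-3.0,-0.56,-0.1],1]
    - [[0,0,0],[-3.3,-0.61,-0.1],1]
    - [[0,0,0],[-3.6,-0.67,-0.1],1]
    - [[0,0,0],[-3.9,-0.73,-0.1],1]
    - [[0,0,0],[-3.9,-0.73,-0.1],1]

```text
time_s: 7.15
eef_pos: [0.5632, 0.1594, 0.0667]
tool_rot: [0.287, -3.128, 0.0]
wrist_force: [0.1, 0.5, 0.2]
grip_width: 0.005
gripper_force: 0.0
```

Run:
```python
from h import *
snap('wrist','wr4'); snap('side','side5'); s=r.get_state();print(s['eef_pos'],s['wrist_force'])
a=cv2.imread('pics/side5.png')[190:290,220:320]; b=cv2.imread('pics/wr4.png')
cv2.imwrite('pics/c5.png',np.hstack([cv2.resize(a,(360,360),interpolation=2),cv2.resize(b,(440,360))]))
```

```text
[0.56346843 0.15935574 0.06667215] [ 0.35953445 -0.55397531 -0.10475607]
```

View pics/c5.png

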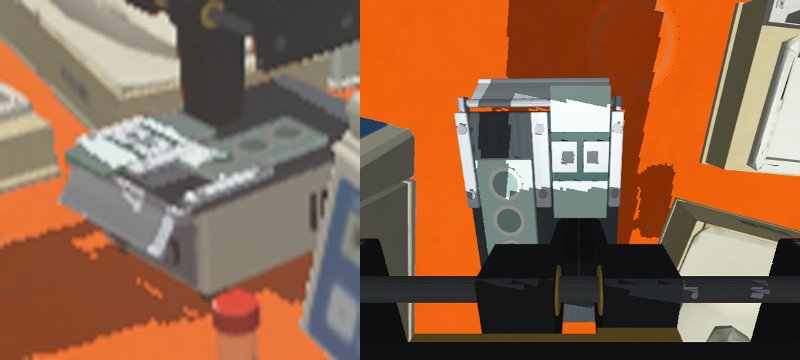

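The right panel shows the chamber already past the edge: front at row 86, columns 551–611; deck edge near row 107; rear at row 218; guide ends near row 207. It lies square and flat.

Run:
```python
from h import *
y=.185; O=np.array([.5677,.1354]); ex=np.array([np.cos(y),np.sin(y)]);ey=np.array([-ex[1],ex[0]])
for n,x,v,z in[('fl',611,86,.07),('fr',551,86,.07),('rl',607,218,.07),('rr',554,218,.07),('edge',500,108,.065),('guide',540,207,.0695),('guideR',473,207,.0695),('ring front',505,160,.07)]:
    q=w('wr4',(x-360)*640/440,v*480/360,z)[:2]; print(n,((q-O)@ex).round(4),((q-O)@ey).round(4))
s=r.get_state()['eef_pos'][:2]; print('tcp',(s-O)@ex,(s-O)@ey)
```

```text
fl -0.0868 0.0441
fr -0.0868 0.0105
rl -0.0119 0.0445
rr -0.012 0.0096
edge -0.0758 -0.0209
guide -0.019 0.0006
guideR -0.0191 -0.043
ring front -0.0479 -0.0192
tcp 0.00024721676094036446 0.024325351654292334
```

Request:
arm_command:
  targets:
    - [[0,0,0],[-0.25,-0.05,0],1]
    - [[0,0,0],[-0.5,-0.09,0],1]
    - [[0,0,0],[-0.75,-0.14,0],1]
    - [[0,0,0],[-0.75,-0.14,0],1]
    - [[0,0,0],[-0.75,-0.14,0],1]
    - [[0,0,0],[0.5,0.1,0],1]
    - [[0,0,0],[2,0.37,0],1]
    - [[0,0,0],[2.5,0.45,2],1]
    - [[0,0,0],[3,0.55,6],1]
    - [[0,0,0],[3,0.55,8],1]
    - [[0,0,0],[3,0.55,8],1]

```text
time_s: 8.62
eef_pos: [0.5949, 0.165, 0.1483]
tool_rot: [-0.287, 3.125, -0.0]
wrist_force: [0.2, 0.5, -0.3]
grip_width: 0.0
gripper_force: 0.0
```

Run:
```python
from h import *
snap('wrist','wr5'); snap('side','side6')
a=cv2.imread('pics/side6.png')[190:290,220:320]; b=cv2.imread('pics/wr5.png')
cv2.imwrite('pics/c6.png',np.hstack([cv2.resize(a,(360,360),interpolation=2),cv2.resize(b,(440,360))]))
```

```text
(no output)
```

View pics/c6.png

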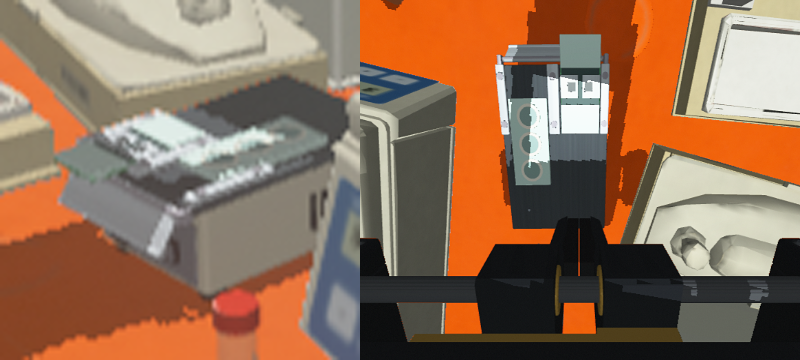

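The chamber's rear (row 134) is now flush with the guide ends (row 134), which gives about 20 mm of overhang. It lies flat and square, the lip is open, the ring plate hasn't moved and the gripper is clear.

```bash
python3 -c "
from station import r
print(r.sign_off())"
```

```text
the job is handed in; nothing more can be done
None
```

The job is handed in, with no verdict returned: the last pictures show the lip hanging open, the counting chamber flat and square with about 20 mm over the front edge, and the ring plate where it was.

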